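# Fit the tube plate on the test-tube rack

## Task

Fit the long blue tube plate onto the black rack foot: pick it up by its handle, line up both of its end holes with the two upright steel pins, and lower it, without dropping it, until it lies flat on the white collars of both pins; then let go. The short orange plate belongs to another rack: leave it and the glass beaker where they are.

Things in the scene. Friction and masses are not known exactly. Their poses are not given: they have to be found in the camera images.
- blue_plate_handle (a point): Grasp point on the long blue tube plate (loose, flat, handle up). Plate 210 x 80 x 6 mm (x along its length, z up). On its middle a handle fin 70 mm long (x), 14 mm thick (y), 44 mm tall. This point is in the fin, over the plate's middle, 34 mm above the underside, 16 mm below the fin's top. Two through holes, 28 mm wide, at x = +/-80 mm; either may take either pin. Black discs: tube places, no holes.
- rack_seat (a point): Black rack foot (fixed, 230 x 95 x 14 mm) with two posts; this point is midway between them, level with their collar tops, 70 mm above the bench. x runs from post to post, z up; posts at x = +/-80 mm. Each has a white collar 42 mm wide where the plate's underside rests when seated, and above it a steel pin 12 mm wide, 40 mm tall, its upper 18 mm tapered to 3 mm.
- orange_plate_handle (a point): Same kind of point on the short orange tube plate (loose, lying flat), 156 x 80 mm with the same handle fin, 34 mm above its underside; its holes are 106 mm apart and do not fit this rack. Not to be moved.
- beaker_centre (a point): Centre of an open glass beaker (loose), 72 mm in diameter and 95 mm tall, standing on the bench; the point is half-way up. Not to be moved.
Things that resemble listed ones, but are neither listed nor needed, are in the scene too. Several things look just like the part that bears blue_plate_handle: the one meant starts farthest to the robot's left. There is more than one size of the part that bears rack_seat; the job needs the larger.

How it is judged:
By the outcome, as a careful person would: the job done as asked, in the order asked, and still so for the second after the job is handed in, with the robot touching nothing.
It also fails if it takes over 45 s, if anything falls off the work surface, if the arm or the gripper's body presses on something with over 40 N, if the wrist force passes 120 N, or if a joint passes its speed limit or range.

## Robot

A 7-joint arm with a two-finger parallel gripper is mounted at the origin on the work surface. World frame = base frame: x ahead of the robot, y to its left, z up, the work surface at z = 0. Lengths are in m, angles in rad, forces in N, time in s.
With the tool pointing down it reaches from about 0.4 to 0.85 m from the base axis. Payload 10.4 kg.
Tool frame: the origin (TCP) lies midway between the tips of the shut fingers; the grasp point (between the pads) lies 19 mm behind it; z points along the fingers, x is the direction in which the jaws open and shut, and the axes are right-handed (so a half turn about z gives the same grasp; the last joint's range is limited). The gripper opens to 85 mm and grips with 20 to 120 N. Pads are 22 mm wide; open, the fingers measure 114 mm over their backs; the gripper's body (76 mm by 85 mm) begins 54 mm behind the grasp point. The pads swing forward as they close: fully open they stand 13 mm farther back than shut.
Start: joints at [-1.251, 0.332, -0.065, 1.46, 0.022, 1.35, -0.088], TCP at [0.21, 0.589, 0.231] pointing down, gripper open.
Joint ranges: [-2.6, 2.6], [-0.5, 2.12], [-1.47, 1.34], [0.16, 2.42], [-1.27, 4.41], [0.06, 2.06], [-2.6, 2.6]. Speed limits (rad/s): [2.22, 2.22, 2.79, 2.79, 3.14, 3.14, 3.14].

## Interface

Orientations are given as a unit quaternion [x, y, z, w].
In Python, from workcell import telemetry, eyes, order gives the robot as it stands.
- The arm moves only by the tool servo_tool, never from a script. Its argument "deltas" is a list of rows, each a list of 3 entries, a list of its own where there are three numbers: the shift along the tool's x, y, z in cm, then the turn about the tool's z in rad, then the finger opening in cm, from 0 to 8.54. A call has 1 to 12 rows; each row shifts and turns the pose as measured when the row begins, along the tool's axes as they then stand; what a row does not reach is not made up. A row lasts 1/12 s, in which the tool goes at most 41.7 mm and 7.16 degrees, less where a joint would pass 70% of its speed; a pose out of reach is approached as far as the arm can. A call is refused whole if a number of a shift passes 4.17 or a number of a turn 0.125, either way. A call with a gripper value outside its range is refused whole. The fingers move at their own pace and stop on an object; "force" is the grip in N (left out, the last holds). Time passes only in rows, so rows that do not move let the fingers close. It gives the time, the measured TCP pose, the force and the opening at its end, in the units of the state.
- telemetry.get_obs(): the state, without advancing time (a new reading comes with each control period).
- eyes.camera(name): name is "side" or "top"; returns (picture, depth): 420x560x3 uint8, blue, green, red; 420x560 float32, m along the optical axis (not along the pixel's ray), 0 where there is no reading.
- eyes.calibration(name): a dict with "fx", "fy", "cx", "cy" (pixels), "rvec" (rotation vector, rad) and "tvec" (3), from world to camera coordinates, as OpenCV has them. Camera axes: x right, y down, z forward; pixel columns grow to the right and rows downward; lengths in m; the calibration is good to about 2 mm. A picture is of the moment at which its call begins. calibration takes no time and is no camera call.
- order.hand_in(): hands the job in, once; it reports no verdict.
The state is a dict: "clock": time; "joint_pos": joint angles; "joint_velocities": joint speeds; "tau": joint torques, N m; "position": TCP position; "ee_rot": TCP orientation; "ft_force": force on the tool from outside, world axes, zero at the start; "torque": the same for the moment, N m; "grip_width": opening from 0.0 (shut) to 1.0 (fully open).
Only numpy, scipy, OpenCV 4.12 (cv2) and the standard library are available. Lean on these libraries where they do the work, as an engineer would, in place of code of your own. Each camera call takes 0.05 s, during which the arm holds its last target. There are 200 camera calls.

## Working session

There is one attempt and no reset: what is moved stays moved. The work goes in short steps, Python scripts to look and compute and a tool call to move; the robot and the scene stay as the last step left them, time stands still between calls to the robot, and variables do not carry over. Pictures are saved under pics/ and viewed, about 8 in all and at most 12, crops included, and the job is handed in when it is done.

Besides the shell and the picture viewer there is one more tool, called after "Call:" as name(argument=value, ...), one argument or row to a line, values as JSON. servo_tool: Moves the arm, as the interface text tells. Its arguments: {"type":"object","properties":{"deltas":{"type":"array"},"force":{"type":"number"}},"required":["deltas"]}

```bash
mkdir -p pics; cat > h.py <<'E'
import numpy as np, cv2
from scipy.spatial.transform import Rotation as Ro
from workcell import telemetry, eyes, order
def look(name):
    im,d=eyes.camera(name); return im,d,cal(name)
def cal(name):
    c=eyes.calibration(name); R=cv2.Rodrigues(np.array(c["rvec"],float))[0]; t=np.array(c["tvec"],float).ravel()
    return c,R,t
def onplane(px,k,z):
    c,R,t=k; px=np.atleast_2d(px).astype(float)
    r=np.c_[(px[:,0]-c["cx"])/c["fx"],(px[:,1]-c["cy"])/c["fy"],np.ones(len(px))]@R
    o=-R.T@t; return o+r*((z-o[2])/r[:,2])[:,None]
def cloud(d,k):
    c,R,t=k; v,u=np.mgrid[:d.shape[0],:d.shape[1]]
    P=np.dstack([(u-c["cx"])/c["fx"]*d,(v-c["cy"])/c["fy"]*d,d])
    return (P-t)@R
def proj(P,k):
    c,R,t=k; q=np.atleast_2d(P)@R.T+t
    return np.c_[q[:,0]/q[:,2]*c["fx"]+c["cx"],q[:,1]/q[:,2]*c["fy"]+c["cy"]]
E
python3 - <<'E'
from h import *
for n in("top","side"):
    im,d,k=look(n); cv2.imwrite(f"pics/{n}0.png",im); np.savez(f"{n}0.npz",im=im,d=d)
    print(n,k[0]["fx"],-k[1].T@k[2],k[1][2])
o=telemetry.get_obs();print(o)
E
```

```text
top 440.40996020596106 [ 0.24006007 -0.15969116  1.38828875] [ 0.22129872 -0.00882488 -0.97516614]
side 453.4071682226221 [-0.05859186 -0.81653171  1.09796508] [ 0.43258093  0.49281665 -0.75498708]
{'clock': 0.1, 'joint_pos': array([-1.25059778,  0.33284192, -0.06468671,  1.46087969,  0.02156497,
        1.34991418, -0.08852388]), 'joint_velocities': array([-0.00047518, -0.00290287,  0.00127469, -0.0018123 ,  0.0005636 ,
        0.0017593 , -0.00022084]), 'tau': array([ 9.40034479e-04, -6.26754642e+01,  4.88762290e-02, -3.92425203e+01,
        1.62561284e-02,  7.05695697e-03,  4.58389977e-06]), 'position': array([0.20995937, 0.58830343, 0.23056402]), 'ee_rot': array([ 8.17357494e-01,  5.76130429e-01, -5.42158940e-04,  4.01749451e-04]), 'ft_force': array([-0.53954895, -0.3139412 ,  0.36327318]), 'torque': array([-0.05509479, -0.00655872, -0.00599758]), 'grip_width': 1.0013406100816091}
```

View pics/top0.png

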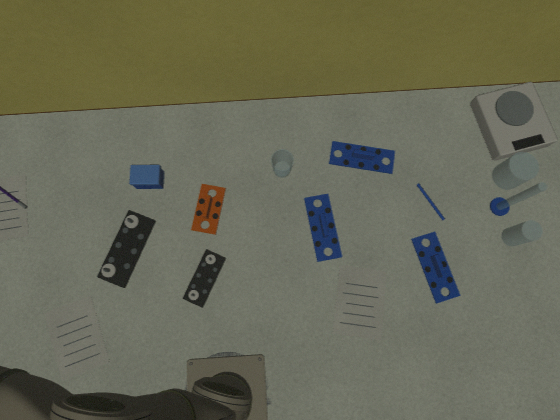

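View pics/side0.png

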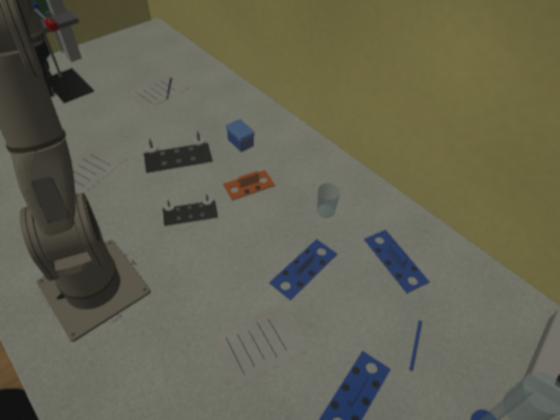

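Top view: the blue plates are at about (323,228), (362,157) and (435,267), with the large black rack at (126,249) and the small one at (204,279). The orange plate is at (208,209) and the beaker at (282,163). The blue box (146,176) and blue pen (430,202) are distractors. Next I'll measure these.

```bash
python3 - <<'E'
from h import *
z=np.load("top0.npz"); im,d=z["im"],z["d"]; k=cal("top"); C=cloud(d,k)
hsv=cv2.cvtColor(im,cv2.COLOR_BGR2HSV)
def rects(m,zp,amin):
    for c in cv2.findContours(m,cv2.RETR_EXTERNAL,cv2.CHAIN_APPROX_NONE)[0]:
        if cv2.contourArea(c)<amin: continue
        w=onplane(c[:,0],k,zp)[:,:2]; (cx,cy),(a,b),an=cv2.minAreaRect((w*1000).astype(np.float32))
        bx=cv2.boxPoints(((cx,cy),(a,b),an)); e=max((bx[1]-bx[0],bx[2]-bx[1]),key=np.linalg.norm)
        print(c[:,0].mean(0).round(),"ctr",round(cx),round(cy),"size",round(a),round(b),"longdir deg",np.degrees(np.arctan2(e[1],e[0])).round(1))
print("blue");m=cv2.inRange(hsv,(105,150,60),(125,255,255)); rects(cv2.morphologyEx(m,cv2.MORPH_CLOSE,np.ones((5,5))),.006,400)
print("orange");rects(cv2.inRange(hsv,(3,140,60),(20,255,255)),.006,300)
print("black");m=cv2.inRange(im,(0,0,0),(55,55,55)); m[300:]=0; m=cv2.morphologyEx(m,cv2.MORPH_CLOSE,np.ones((5,5)));rects(m,.014,400)
for n,(u,v) in dict(b1=(323,228),rackc1=(132,220),rackc2=(108,270),beaker=(282,163),o=(208,209)).items():
    P=C[v-14:v+15,u-14:u+15].reshape(-1,3); print(n,np.percentile(P[:,2],[5,50,90,98,100]).round(3))
# white collars in top view
w=cv2.inRange(im,(125,125,125),(255,255,255)); 
cv2.imwrite("pics/crop1.png",np.hstack([cv2.resize(im[185:275,290:360],None,fx=5,fy=5,interpolation=2),cv2.resize(im[200:290,90:165],None,fx=5,fy=5,interpolation=2)]))
E
```

```text
blue
[436. 268.] ctr 339 -661 size 207 77 longdir deg 13.4
[323. 227.] ctr 488 -322 size 208 76 longdir deg 7.0
[362. 157.] ctr 713 -472 size 206 79 longdir deg 76.5
orange
[208. 209.] ctr 572 40 size 79 156 longdir deg -14.2
black
[203. 278.] ctr 351 58 size 68 165 longdir deg -27.7
[126. 249.] ctr 459 300 size 95 228 longdir deg -25.0
b1 [-1.000e-03  6.000e-03  4.600e-02  5.200e-02  1.388e+00]
rackc1 [-0.003  0.013  0.07   0.091  1.388]
rackc2 [-0.002  0.014  0.072  0.094  1.388]
beaker [-0.004  0.007  0.089  0.097  0.099]
o [-0.002  0.006  0.047  0.053  1.388]
```

View pics/crop1.png

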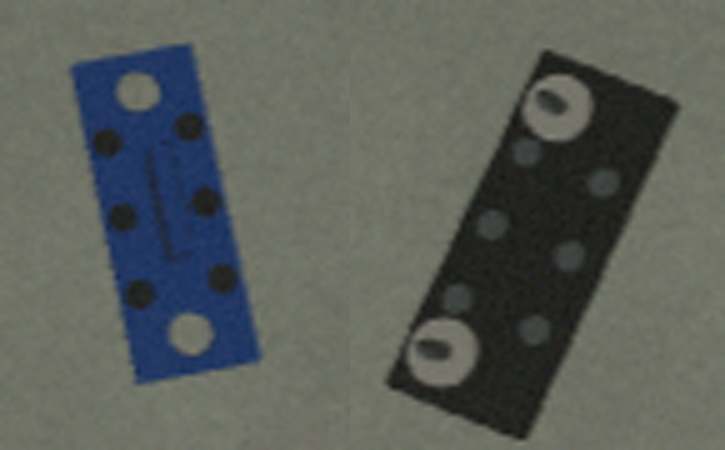

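The crop shows the leftmost blue plate, with end holes at about crop px (138,90) and (190,333), and the large rack with its two white collars and pins. That matches the description. Next I'll measure the hole and collar centres.

```bash
python3 - <<'E'
from h import *
z=np.load("top0.npz"); im,d=z["im"],z["d"]; k=cal("top"); C=cloud(d,k)
hsv=cv2.cvtColor(im,cv2.COLOR_BGR2HSV)
# collars: bright within black rect region
def blobs(m,off,zp,lo,hi):
    out=[]
    for c in cv2.findContours(m,cv2.RETR_EXTERNAL,cv2.CHAIN_APPROX_NONE)[0]:
        if lo<cv2.contourArea(c)<hi:
            (u,v),(a,b),_=cv2.fitEllipse(cv2.convexHull(c)); out.append(onplane([[u+off[0],v+off[1]]],k,zp)[0]); print((u+off[0],v+off[1]),a,b,out[-1].round(4))
    return out
g=im[200:290,90:165]; gh=cv2.cvtColor(g,cv2.COLOR_BGR2GRAY)
dark=cv2.inRange(gh,0,55); 
hull=np.zeros_like(gh); cs=cv2.findContours(cv2.morphologyEx(dark,cv2.MORPH_CLOSE,np.ones((5,5))),cv2.RETR_EXTERNAL,2)[0]
cv2.fillConvexPoly(hull,cv2.convexHull(max(cs,key=cv2.contourArea)),255); 
print("collars gray",gh[21,25],gh[25,28])
A=blobs(cv2.inRange(gh,85,255)&cv2.erode(hull,np.ones((3,3))),(90,200),.07,60,400)
blue=cv2.inRange(hsv,(105,110,40),(125,255,255))[185:275,290:360]
hull=np.zeros_like(blue); cs=cv2.findContours(blue,cv2.RETR_EXTERNAL,2)[0]; cv2.fillConvexPoly(hull,cv2.convexHull(max(cs,key=cv2.contourArea)),255)
gb=cv2.cvtColor(im,cv2.COLOR_BGR2GRAY)[185:275,290:360]
B=blobs(cv2.inRange(gb,75,255)&~blue&cv2.erode(hull,np.ones((3,3))),(290,185),.006,30,200)
for X in(A,B):
    if len(X)==2: e=X[0]-X[1]; print("mid",(X[0]+X[1])/2,"len",np.linalg.norm(e),"deg",np.degrees(np.arctan2(e[1],e[0])))
# fin from depth; pins via depth
P=C[185:275,290:360].reshape(-1,3); s=P[(P[:,2]>.035)&(P[:,2]<.06)]; print("fin",len(s),s.mean(0),s.max(0),s.min(0))
P=C[200:290,90:165].reshape(-1,3); s=P[(P[:,2]>.06)&(P[:,2]<.078)]; 
for h in (s[s[:,0]>.46],s[s[:,0]<.46]): print("collar depth",len(h),(h[:,:2].max(0)+h[:,:2].min(0))/2,np.median(h,0))
R=Ro.from_quat(telemetry.get_obs()["ee_rot"]).as_matrix(); print(R.round(4), "jaw deg",np.degrees(np.arctan2(R[1,0],R[0,0])))
E
```

```text
collars gray 109 108
(107.96465110778809, 270.04335021972656) 12.799844741821289 13.778676986694336 [0.3869 0.3349 0.07  ]
(130.95235061645508, 221.08381271362305) 12.648618698120117 13.262557029724121 [0.5317 0.2676 0.07  ]
(327.6911087036133, 251.21611785888672) 8.054125785827637 8.653637886047363 [ 0.4085 -0.3318  0.006 ]
(317.09131813049316, 202.7608757019043) 7.54659366607666 8.61713981628418 [ 0.5671 -0.3119  0.006 ]
mid [0.45927617 0.30123427 0.07      ] len 0.15969476357887785 deg 155.05273975463908
mid [ 0.48780018 -0.3218534   0.006     ] len 0.15988118075844981 deg -172.8626867823265
fin 112 [ 0.48707322 -0.32240755  0.04796739] [ 0.52096802 -0.3126301   0.05608093] [ 0.45326668 -0.33287167  0.03526398]
collar depth 129 [0.53170275 0.26535827] [0.52971894 0.26237343 0.06980417]
collar depth 141 [0.38731886 0.33336451] [0.38557401 0.33126771 0.07076407]
[[ 3.361e-01  9.418e-01 -4.000e-04]
 [ 9.418e-01 -3.361e-01 -1.300e-03]
 [-1.300e-03  0.000e+00 -1.000e+00]] jaw deg 70.35768784357042
```

Call:
servo_tool(
  deltas=[
    [[-2.4,2.9,0],0,8.5],
    [[-2.4,2.9,0],0,8.5],
    [[-2.4,2.9,0],0,8.5],
    [[-2.4,2.9,0],0,8.5],
    [[-2.4,2.9,0],0,8.5],
    [[-2.4,2.9,0],0,8.5],
    [[-2.4,2.9,0],0,8.5],
    [[-2.4,2.9,0],0,8.5],
    [[-2.4,2.9,0],0,8.5],
    [[-2.4,2.9,0],0,8.5],
    [[-2.4,2.9,0],0,8.5],
    [[-2.4,2.9,0],0,8.5],
  ],
)

```text
clock: 1.1
position: [0.4429, 0.1887, 0.2247]
ee_rot: [0.813, 0.583, -0.005, -0.001]
ft_force: [0.1, 0.0, -0.2]
grip_width: 0.995
```

```bash
cat > st.py <<'E'
import sys
from h import *
o=telemetry.get_obs(); R=Ro.from_quat(o["ee_rot"]).as_matrix()
yaw=np.degrees(np.arctan2(R[1,0],R[0,0])); print("t",o["clock"],"q",o["joint_pos"].round(2),"p",o["position"].round(4),"jaw",yaw.round(2),"F",o["ft_force"].round(1),"g",round(o["grip_width"],3))
if len(sys.argv)>1:
    a=[float(s) for s in sys.argv[1:]]
    print("tool cm",(R.T@(np.array(a[:3])-o["position"])*100).round(2),"turn",np.round(-np.radians((a[3]-yaw+180)%360-180),3) if len(a)>3 else "")
E
python3 st.py .488 -.322 .15 -82.9
```

```text
t 1.1 q [-0.76  0.02  0.27  1.84 -0.    1.29  0.75] p [0.4429 0.1887 0.2247] jaw 71.26 F [ 0.1  0.  -0.2] g 0.995
tool cm [-46.86  20.73   7.66] turn 2.691
```

Call:
servo_tool(
  deltas=[
    [[-4,0,0],-0.1,8.5],
    [[-3.8,0.4,0],-0.1,8.5],
    [[-3.8,0.8,0],-0.1,8.5],
    [[-3.8,1.2,0],-0.1,8.5],
    [[-3.8,1.4,0],-0.05,8.5],
    [[-3.8,1.4,0],0,8.5],
  ],
)

```text
clock: 1.6
position: [0.4731, -0.0449, 0.2239]
ee_rot: [0.658, 0.753, -0.005, -0.003]
ft_force: [1.9, 0.8, 0.1]
grip_width: 0.994
```

```bash
python3 st.py .488 -.322 .15 97.1
```

```text
t 1.6 q [-0.56 -0.01  0.55  1.87  0.01  1.29  1.7 ] p [ 0.4731 -0.0449  0.2239] jaw 97.76 F [1.9 0.8 0.1] g 0.994
tool cm [-27.64  -2.19   7.48] turn 0.012
```

Call:
servo_tool(
  deltas=[
    [[-3.5,-0.2,0.5],0.01,8.5],
    [[-3.5,-0.2,0.5],0,8.5],
    [[-3.5,-0.2,0.5],0,8.5],
    [[-3.5,-0.2,0.5],0,8.5],
    [[-3.5,-0.2,0.5],0,8.5],
    [[-3.5,-0.2,0.5],0,8.5],
    [[-3.0,-0.2,0.5],0,8.5],
    [[-2,-0.2,0.5],0,8.5],
    [[0,0,0],0,8.5],
  ],
)

```text
clock: 2.35
position: [0.4879, -0.3258, 0.1825]
ee_rot: [0.663, 0.748, -0.006, -0.001]
ft_force: [-0.6, 0.4, 0.3]
grip_width: 0.994
```

```bash
python3 st.py .488 -.322 .10 97.1
```

```text
t 2.35 q [-0.12  0.35  0.78  1.66 -0.24  1.24  2.4 ] p [ 0.4879 -0.3258  0.1825] jaw 96.91 F [-0.6  0.4  0.3] g 0.994
tool cm [0.43 0.15 8.24] turn -0.003
```

Call:
servo_tool(
  deltas=[
    [[0.4,0.15,3],0,8.5],
    [[0,0,3],0,8.5],
    [[0,0,2.5],0,8.5],
    [[0,0,2],0,8.5],
    [[0,0,1],0,8.5],
    [[0,0,0],0,8.5],
  ],
)

```text
clock: 2.85
position: [0.4871, -0.3231, 0.0625]
ee_rot: [0.664, 0.747, -0.007, -0.001]
ft_force: [-0.8, -1.0, -0.6]
grip_width: 0.997
```

```bash
python3 st.py .488 -.322 .015 97.1
```

```text
t 2.85 q [-0.07  0.48  0.71  1.78 -0.35  1.02  2.46] p [ 0.4871 -0.3231  0.0625] jaw 96.73 F [-0.8 -1.  -0.6] g 0.997
tool cm [0.13 0.16 4.74] turn -0.006
```

Call:
servo_tool(
  deltas=[
    [[0.1,0.15,2],-0.006,8.5],
    [[0,0,1.5],0,8.5],
    [[0,0,0.9],0,8.5],
    [[0,0,0.3],0,8.5],
    [[0,0,0],0,4],
    [[0,0,0],0,2],
    [[0,0,0],0,0],
    [[0,0,0],0,0],
    [[0,0,0],0,0],
    [[0,0,0],0,0],
    [[0,0,0],0,0],
    [[0,0,0],0,0],
  ],
  force=90,
)

```text
clock: 3.85
position: [0.4922, -0.3234, 0.0206]
ee_rot: [0.662, 0.75, -0.005, 0.003]
ft_force: [-0.5, -0.8, -2.6]
grip_width: 0.148
```

```bash
python3 st.py .488 -.322 .015 97.1
```

```text
t 3.85 q [-0.04  0.54  0.67  1.8  -0.39  0.94  2.5 ] p [ 0.4922 -0.3234  0.0206] jaw 97.13 F [-0.5 -0.8 -2.6] g 0.148
tool cm [ 0.2  -0.4   0.56] turn 0.001
```

Call:
servo_tool(
  deltas=[
    [[0,0,-0.5],0,0],
    [[0,0,-1],0,0],
    [[0,0,-1.5],0,0],
    [[0,0,-2],0,0],
    [[0,0,-2.5],0,0],
    [[0,0,-2.5],0,0],
    [[0,0,-2.5],0,0],
    [[0,0,-2.5],0,0],
    [[0,0,-2],0,0],
    [[0,0,-1],0,0],
    [[0,0,0],0,0],
  ],
)

```text
clock: 4.77
position: [0.4898, -0.3213, 0.2135]
ee_rot: [0.663, 0.749, -0.006, 0.001]
ft_force: [0.3, -1.4, -2.4]
grip_width: 0.151
```

```bash
python3 st.py .459 .301 .22 65.05; python3 - <<'E'
from h import *
for n in("top","side"):
    im,d,k=look(n); np.savez(n+"1.npz",im=im,d=d); 
    if n=="side": cv2.imwrite("pics/side1.png",cv2.resize(im[150:350,200:440],None,fx=3,fy=3))
E
```

```text
t 4.7667 q [-0.14  0.31  0.79  1.63 -0.22  1.29  2.37] p [ 0.4898 -0.3213  0.2135] jaw 96.95 F [ 0.3 -1.4 -2.4] g 0.151
tool cm [62.14  4.46 -1.24] turn 0.557
```

View pics/side1.png

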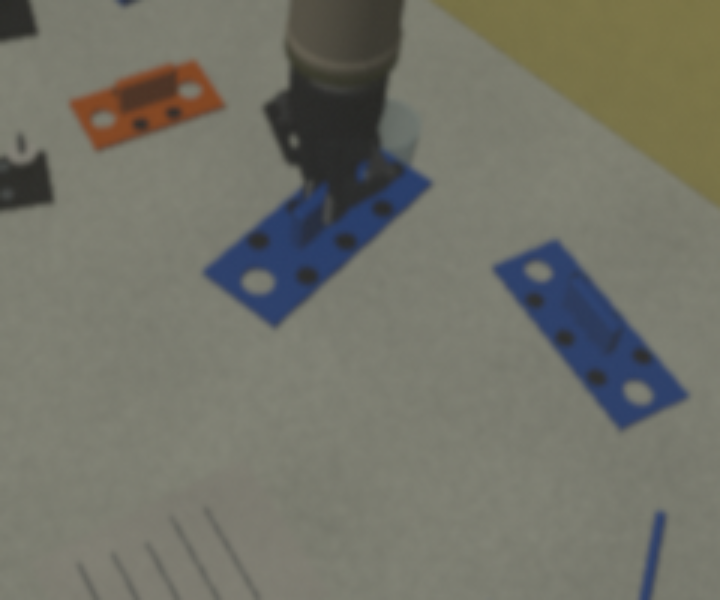

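The side view shows the plate held level in the gripper. I'll carry it across in two calls.

Call:
servo_tool(
  deltas=[
    [[1.5,0.1,0],0.03,0],
    [[2.5,0.1,0],0.03,0],
    [[3.2,0,0],0.03,0],
    [[3.2,-0.1,0],0.03,0],
    [[3.2,-0.2,0],0.03,0],
    [[3.2,-0.3,0],0.03,0],
    [[3.2,-0.4,0],0.03,0],
    [[3.2,-0.5,0],0.03,0],
    [[3.2,-0.6,0],0.03,0],
    [[3.2,-0.7,0],0.03,0],
    [[3.2,-0.8,0],0.03,0],
    [[3.2,-0.9,0],0.03,0],
  ],
)

```text
clock: 5.87
position: [0.456, 0.0524, 0.1877]
ee_rot: [0.795, 0.607, -0.02, -0.005]
ft_force: [1.5, 0.1, -2.2]
grip_width: 0.147
```

```bash
python3 st.py .459 .301 .21 65.05
```

```text
t 5.8667 q [-0.73  0.01  0.52  1.93  0.    1.24  1.09] p [0.456  0.0524 0.1877] jaw 74.73 F [ 1.5  0.1 -2.2] g 0.147
tool cm [24.   -6.34 -2.62] turn 0.169
```

Call:
servo_tool(
  deltas=[
    [[2.5,-0.6,-1],0.02,0],
    [[2.5,-0.6,-1],0.02,0],
    [[2.5,-0.7,-0.8],0.02,0],
    [[2.5,-0.7,-0.6],0.02,0],
    [[2.5,-0.8,-0.5],0.02,0],
    [[2.5,-0.8,-0.5],0.02,0],
    [[2.5,-0.8,-0.5],0.02,0],
    [[2,-0.8,-0.5],0.01,0],
    [[1.5,-0.6,-0.4],0,0],
    [[0.8,-0.3,0],0,0],
    [[0,0,0],0,0],
    [[0,0,0],0,0],
  ],
)

```text
clock: 6.87
position: [0.4556, 0.2979, 0.2201]
ee_rot: [0.837, 0.546, -0.037, -0.005]
ft_force: [0.2, -0.8, -3.3]
grip_width: 0.146
```

```bash
python3 st.py .459 .301 .18 65.05; python3 -c "
from h import *
print(Ro.from_quat(telemetry.get_obs()['ee_rot']).as_matrix()[:,2].round(4))"
```

```text
t 6.8667 q [-0.95  0.22  0.35  1.65 -0.09  1.36  0.57] p [0.4556 0.2979 0.2201] jaw 66.37 F [ 0.2 -0.8 -3.3] g 0.146
tool cm [0.65 0.38 3.96] turn 0.023
[-0.068  -0.0324 -0.9972]
```

```bash
cat >> st.py <<'E'
ax=np.array([np.cos(np.radians(yaw-90)),np.sin(np.radians(yaw-90)),0])
print("tool z",R[:,2].round(4),"tilt deg: z along tool x,y horiz",np.degrees([R[2,0],R[2,1]]).round(2))
E
cat st.py | head -0
```

Call:
servo_tool(
  deltas=[
    [[0,0,0],0,0],
    [[0,0,0],0,0],
    [[0,0,0],0,0],
    [[0,0,0],0,0],
    [[0,0,0],0,0],
    [[0,0,0],0,0],
  ],
)

```text
clock: 7.37
position: [0.4562, 0.2919, 0.2186]
ee_rot: [0.838, 0.544, -0.039, -0.005]
ft_force: [0.1, 0.9, -1.9]
grip_width: 0.149
```

```bash
python3 st.py .459 .301 .18 65.05
```

```text
t 7.3667 q [-0.95  0.22  0.35  1.65 -0.09  1.36  0.57] p [0.4562 0.2919 0.2186] jaw 66.0 F [ 0.1  0.9 -1.9] g 0.149
tool cm [1.17 0.07 3.8 ] turn 0.017
tool z [-0.07   -0.0345 -0.9969] tilt deg: z along tool x,y horiz [-3.44 -2.86]
```

Call:
servo_tool(
  deltas=[
    [[0,0,-3],0,0],
    [[0,0,-3],0,0],
    [[0,0,0],0,0],
  ],
)

```text
clock: 7.62
position: [0.4599, 0.2926, 0.2794]
ee_rot: [0.839, 0.543, -0.04, -0.004]
ft_force: [-0.2, 0.7, -1.8]
grip_width: 0.146
```

```bash
python3 st.py .459 .301 .18 65.05
```

```text
t 7.6167 q [-0.95  0.19  0.36  1.55 -0.08  1.49  0.57] p [0.4599 0.2926 0.2794] jaw 65.94 F [-0.2  0.7 -1.8] g 0.146
tool cm [1.36 0.09 9.88] turn 0.015
tool z [-0.0726 -0.0365 -0.9967] tilt deg: z along tool x,y horiz [-3.61 -2.94]
```

Call:
servo_tool(
  deltas=[
    [[3,0,0],0,0],
    [[3,0,0],0,0],
    [[0,0,0],0,0],
  ],
)

```text
clock: 7.87
position: [0.4859, 0.3477, 0.2774]
ee_rot: [0.84, 0.542, -0.038, -0.005]
ft_force: [-0.1, 1.5, -3.0]
grip_width: 0.146
```

```bash
python3 st.py .459 .301 .18 65.05
```

```text
t 7.8667 q [-0.96  0.31  0.35  1.41 -0.12  1.51  0.54] p [0.4859 0.3477 0.2774] jaw 65.77 F [-0.1  1.5 -3. ] g 0.146
tool cm [-4.78 -0.03 10.06] turn 0.013
tool z [-0.0702 -0.0329 -0.997 ] tilt deg: z along tool x,y horiz [-3.37 -2.89]
```

Call:
servo_tool(
  deltas=[
    [[0,-3,0],0,0],
    [[0,-3,0],0,0],
    [[0,0,0],0,0],
  ],
)

```text
clock: 8.12
position: [0.4312, 0.3732, 0.2778]
ee_rot: [0.84, 0.541, -0.039, -0.004]
ft_force: [-0.8, 1.0, -2.4]
grip_width: 0.149
```

```bash
python3 st.py .459 .301 .18 65.05
```

```text
t 8.1167 q [-1.04  0.25  0.32  1.49 -0.1   1.49  0.43] p [0.4312 0.3732 0.2778] jaw 65.6 F [-0.8  1.  -2.4] g 0.149
tool cm [-4.82  6.01  9.82] turn 0.01
tool z [-0.0704 -0.0356 -0.9969] tilt deg: z along tool x,y horiz [-3.53 -2.83]
```

Call:
servo_tool(
  deltas=[
    [[0,0,0],0.12,0],
    [[0,0,0],0.12,0],
    [[0,0,0],0,0],
  ],
)

```text
clock: 8.37
position: [0.429, 0.3744, 0.2769]
ee_rot: [0.9, 0.434, -0.04, 0.001]
ft_force: [-0.2, 0.1, -1.5]
grip_width: 0.148
```

```bash
python3 st.py .459 .301 .18 65.05
```

```text
t 8.3667 q [-1.06  0.25  0.34  1.49 -0.1   1.49  0.18] p [0.429  0.3744 0.2769] jaw 51.56 F [-0.2  0.1 -1.5] g 0.148
tool cm [-3.17  7.24  9.7 ] turn -0.235
tool z [-0.0712 -0.0357 -0.9968] tilt deg: z along tool x,y horiz [-4.14 -1.92]
```

Call:
servo_tool(
  deltas=[
    [[-2.3,2.2,0.2],-0.04,0],
    [[-2.3,2.2,0.2],-0.04,0],
    [[-2.4,2.1,0.2],-0.04,0],
    [[-2.5,2,0.2],-0.04,0],
    [[-2.5,1.9,0.2],-0.04,0],
    [[-2.5,1.8,0.2],-0.04,0],
  ],
)

```text
clock: 8.87
position: [0.4529, 0.1862, 0.2666]
ee_rot: [0.829, 0.558, -0.04, -0.005]
ft_force: [1.2, 0.5, -1.7]
grip_width: 0.145
```

```bash
python3 st.py .459 .301 .18 65.05
```

```text
t 8.8667 q [-0.89  0.07  0.43  1.71 -0.03  1.45  0.73] p [0.4529 0.1862 0.2666] jaw 68.01 F [ 1.2  0.5 -1.7] g 0.145
tool cm [11.38 -3.3   8.17] turn 0.052
tool z [-0.0722 -0.0357 -0.9968] tilt deg: z along tool x,y horiz [-3.45 -3.06]
```

Call:
servo_tool(
  deltas=[
    [[-2.5,1.6,0],-0.04,0],
    [[-2.5,1.6,0],-0.04,0],
    [[-2.5,1.5,0],-0.04,0],
    [[-2.5,1.5,0],-0.02,0],
    [[-2.5,1.5,0],0,0],
  ],
)

```text
clock: 9.28
position: [0.4896, 0.0345, 0.2686]
ee_rot: [0.778, 0.627, -0.038, -0.009]
ft_force: [0.4, 1.7, -2.6]
grip_width: 0.148
```

```bash
python3 st.py .459 .301 .18 65.05
```

```text
t 9.2833 q [-0.72  0.06  0.57  1.72 -0.01  1.45  1.21] p [0.4896 0.0345 0.2686] jaw 77.74 F [ 0.4  1.7 -2.6] g 0.148
tool cm [25.78 -8.16  8.15] turn 0.222
tool z [-0.0712 -0.0336 -0.9969] tilt deg: z along tool x,y horiz [-2.75 -3.57]
```

Call:
servo_tool(
  deltas=[
    [[0,-2,2],0,0],
    [[0,-2,2],0,0],
    [[0,0,2],0,0],
    [[0,0,2],0,0],
    [[0,0,0],0,0],
  ],
)

```text
clock: 9.7
position: [0.4456, 0.0297, 0.1891]
ee_rot: [0.777, 0.629, -0.036, -0.008]
ft_force: [-0.6, 0.6, -2.0]
grip_width: 0.15
```

```bash
python3 st.py .459 .301 .18 65.05
```

```text
t 9.7 q [-0.73 -0.    0.55  1.94  0.02  1.28  1.17] p [0.4456 0.0297 0.1891] jaw 78.03 F [-0.6  0.6 -2. ] g 0.15
tool cm [26.83 -4.32 -0.08] turn 0.227
tool z [-0.0664 -0.033  -0.9972] tilt deg: z along tool x,y horiz [-2.65 -3.32]
```

Call:
servo_tool(
  deltas=[
    [[-3.2,0.6,0],0,0],
    [[-3.2,0.6,0],0,0],
    [[-3.2,0.6,0],0,0],
    [[-3.2,0.6,0],0,0],
  ],
)

```text
clock: 10.03
position: [0.4442, -0.0981, 0.1955]
ee_rot: [0.769, 0.638, -0.036, -0.008]
ft_force: [0.6, -1.8, -1.9]
grip_width: 0.147
```

```bash
python3 st.py .459 .301 .18 65.05
```

```text
t 10.0333 q [-0.6  -0.    0.69  1.93  0.04  1.28  1.47] p [ 0.4442 -0.0981  0.1955] jaw 79.47 F [ 0.6 -1.8 -1.9] g 0.147
tool cm [39.54 -5.84  0.14] turn 0.252
tool z [-0.0656 -0.0327 -0.9973] tilt deg: z along tool x,y horiz [-2.53 -3.35]
```

Call:
servo_tool(
  deltas=[
    [[3.2,-0.7,0],0,0],
    [[3.2,-0.7,0],0,0],
    [[3.2,-0.7,0],0,0],
    [[3.2,-0.7,0],0,0],
  ],
)

```text
clock: 10.37
position: [0.4431, 0.019, 0.1969]
ee_rot: [0.774, 0.632, -0.033, -0.006]
ft_force: [1.4, 0.5, -2.3]
grip_width: 0.148
```

```bash
python3 st.py .459 .301 .18 65.05
```

```text
t 10.3667 q [-0.72 -0.03  0.56  1.94  0.04  1.29  1.19] p [0.4431 0.019  0.1969] jaw 78.56 F [ 1.4  0.5 -2.3] g 0.148
tool cm [28.   -4.01  0.66] turn 0.236
tool z [-0.0586 -0.0333 -0.9977] tilt deg: z along tool x,y horiz [-2.54 -2.91]
```

Call:
servo_tool(
  deltas=[
    [[3.4,1.5,-0.5],0,0],
    [[3.4,1.5,-0.5],0,0],
    [[3.4,1.5,-0.5],0,0],
    [[3.4,1.5,-0.5],0,0],
    [[3.4,1.5,-0.5],0,0],
    [[3.4,1.5,-0.5],0,0],
    [[3.4,1.5,-0.5],0,0],
    [[3.4,1.5,-0.3],0,0],
    [[3.4,1.5,-0.3],0,0],
    [[3.4,1.5,-0.3],0,0],
  ],
)

```text
clock: 11.2
position: [0.6623, 0.3457, 0.2309]
ee_rot: [0.763, 0.646, -0.028, -0.008]
ft_force: [1.9, 0.0, -0.0]
grip_width: 0.146
```

```bash
python3 st.py .459 .301 .18 65.05
```

```text
t 11.2 q [-0.77  0.69  0.44  1.   -0.28  1.56  1.  ] p [0.6623 0.3457 0.2309] jaw 80.6 F [ 1.9  0.  -0. ] g 0.146
tool cm [ -7.56 -19.05   6.26] turn 0.271
tool z [-0.0526 -0.0244 -0.9983] tilt deg: z along tool x,y horiz [-1.87 -2.74]
```

Call:
servo_tool(
  deltas=[
    [[2,2.8,-0.2],0,0],
    [[2,2.8,-0.2],0,0],
    [[2,2.8,-0.2],0,0],
    [[2,2.8,-0.2],0,0],
  ],
)

```text
clock: 11.53
position: [0.7537, 0.3992, 0.235]
ee_rot: [0.759, 0.65, -0.024, -0.009]
ft_force: [2.1, -0.3, -2.3]
grip_width: 0.153
```

```bash
python3 st.py .459 .301 .18 65.05
```

```text
t 11.5333 q [-0.62  1.06  0.45  0.35 -0.4   1.81  0.95] p [0.7537 0.3992 0.235 ] jaw 81.17 F [ 2.1 -0.3 -2.3] g 0.153
tool cm [-14.09 -27.32   7.09] turn 0.281
tool z [-0.0488 -0.0168 -0.9987] tilt deg: z along tool x,y horiz [-1.38 -2.61]
```

Call:
servo_tool(
  deltas=[
    [[0.8,1.5,0],0,0],
    [[0.8,1.5,0],0,0],
  ],
)

```text
clock: 11.7
position: [0.7701, 0.4027, 0.2235]
ee_rot: [0.758, 0.652, -0.022, -0.012]
ft_force: [-0.3, 0.5, -1.0]
grip_width: 0.15
```

```bash
python3 st.py .459 .301 .18 65.05
```

```text
t 11.7 q [-0.58  1.18  0.65  0.16 -0.64  1.88  0.94] p [0.7701 0.4027 0.2235] jaw 81.37 F [-0.3  0.5 -1. ] g 0.15
tool cm [-14.64 -28.98   5.98] turn 0.285
tool z [-0.0488 -0.0112 -0.9987] tilt deg: z along tool x,y horiz [-1.05 -2.67]
```

Call:
servo_tool(
  deltas=[
    [[-1.5,-2.5,-0.2],0.03,0],
    [[-1.5,-2.5,-0.2],0.03,0],
    [[-1.5,-2.5,-0.2],0.03,0],
    [[-1.2,-2.6,0],0.03,0],
    [[-1.0,-2.6,0],0.03,0],
    [[-0.9,-2.6,0],0.03,0],
    [[-0.8,-2.6,0],0.03,0],
    [[-0.6,-2.6,0],0.03,0],
  ],
)

```text
clock: 12.37
position: [0.5842, 0.3692, 0.2253]
ee_rot: [0.819, 0.573, -0.031, -0.005]
ft_force: [0.3, -0.5, -0.7]
grip_width: 0.15
```

```bash
python3 st.py .459 .301 .18 65.05
```

```text
t 12.3667 q [-1.11  0.64  0.81  1.23 -0.44  1.51  0.87] p [0.5842 0.3692 0.2253] jaw 70.04 F [ 0.3 -0.5 -0.7] g 0.15
tool cm [-10.46  -9.21   5.42] turn 0.087
tool z [-0.0566 -0.0281 -0.998 ] tilt deg: z along tool x,y horiz [-2.62 -2.49]
```

Call:
servo_tool(
  deltas=[
    [[-0.9,-0.7,0],0.008,0],
    [[-0.9,-0.7,0],0.008,0],
    [[-0.9,-0.7,0],0.008,0],
    [[-0.9,-0.7,0],0.008,0],
    [[-0.9,-0.7,0],0.008,0],
    [[-0.9,-0.7,0],0.008,0],
    [[-0.9,-0.7,0],0.008,0],
    [[-0.9,-0.8,0],0.008,0],
    [[-0.9,-0.8,0],0.008,0],
    [[-0.9,-0.8,0],0.008,0],
    [[-0.5,-0.8,0],0.008,0],
    [[0,0,0],0,0],
  ],
)

```text
clock: 13.37
position: [0.4636, 0.317, 0.2441]
ee_rot: [0.83, 0.557, -0.029, -0.008]
ft_force: [-0.4, 0.5, -1.8]
grip_width: 0.15
```

```bash
python3 st.py .459 .301 .18 65.05
```

```text
t 13.3667 q [-1.4   0.3   0.9   1.6  -0.25  1.41  0.72] p [0.4636 0.317  0.2441] jaw 67.83 F [-0.4  0.5 -1.8] g 0.15
tool cm [-1.39  0.47  6.45] turn 0.049
tool z [-0.0571 -0.0203 -0.9982] tilt deg: z along tool x,y horiz [-2.31 -2.59]
```

Call:
servo_tool(
  deltas=[
    [[1.5,3.8,-0.2],0,0],
    [[1.5,3.8,-0.2],0,0],
    [[1.5,3.8,-0.2],0,0],
    [[1.5,3.8,-0.2],0,0],
    [[1.5,3.8,-0.2],0,0],
    [[1.5,3.8,-0.2],0,0],
  ],
)

```text
clock: 13.87
position: [0.704, 0.3303, 0.2425]
ee_rot: [0.817, 0.575, -0.03, -0.015]
ft_force: [0.9, 0.9, 0.4]
grip_width: 0.148
```

```bash
python3 st.py .459 .301 .18 65.05
```

```text
t 13.8667 q [-0.81  0.85  0.78  0.85 -0.57  1.68  0.97] p [0.704  0.3303 0.2425] jaw 70.34 F [0.9 0.9 0.4] g 0.148
tool cm [-10.81 -21.66   7.88] turn 0.092
tool z [-0.0662 -0.0087 -0.9978] tilt deg: z along tool x,y horiz [-1.75 -3.4 ]
```

Call:
servo_tool(
  deltas=[
    [[-0.8,-1.8,0],0,0],
    [[-0.8,-1.8,0],0,0],
    [[-0.8,-1.8,0],0,0],
    [[-0.8,-1.8,0],0,0],
    [[-0.8,-1.8,0],0,0],
    [[-0.8,-1.8,0],0,0],
    [[-0.8,-1.8,0],0,0],
    [[-0.8,-1.8,0],0,0],
    [[-0.8,-1.8,0],0,0],
    [[-0.8,-1.8,0],0,0],
  ],
)

```text
clock: 14.7
position: [0.5258, 0.3061, 0.2334]
ee_rot: [0.811, 0.584, -0.041, -0.003]
ft_force: [0.3, -0.3, -1.3]
grip_width: 0.147
```

```bash
python3 st.py .459 .301 .18 65.05
```

```text
t 14.7 q [-1.24  0.47  0.89  1.47 -0.35  1.46  0.91] p [0.5258 0.3061 0.2334] jaw 71.62 F [ 0.3 -0.3 -1.3] g 0.147
tool cm [-2.25 -5.88  5.81] turn 0.115
tool z [-0.07   -0.0424 -0.9966] tilt deg: z along tool x,y horiz [-3.58 -3.03]
```

Call:
servo_tool(
  deltas=[
    [[-0.3,-1,0.3],0.02,0],
    [[-0.3,-1,0.3],0.02,0],
    [[-0.3,-1,0.4],0.02,0],
    [[-0.2,-1,0.5],0.02,0],
    [[-0.1,-1,0.5],0.02,0],
    [[-0.1,-1,0.5],0.01,0],
    [[0,0,0.5],0,0],
    [[0,0,0],0,0],
  ],
)

```text
clock: 15.37
position: [0.461, 0.3192, 0.2116]
ee_rot: [0.836, 0.548, -0.038, -0.003]
ft_force: [0.4, -0.3, -2.5]
grip_width: 0.15
```

```bash
python3 st.py .459 .301 .17 65.05; cat > pl.py <<'E'
from h import *
import sys
# held plate: holes/edges in top view; plate plane from depth
im,d,k=look("top"); C=cloud(d,k); cv2.imwrite(sys.argv[1],cv2.resize(im[160:330,40:240],None,fx=3.5,fy=3.5,interpolation=2))
hsv=cv2.cvtColor(im,cv2.COLOR_BGR2HSV); m=cv2.inRange(hsv,(105,110,40),(125,255,255))
m[:, 260:]=0; m[:195]=0; m[C[:,:,2]<.06]=0; m=cv2.morphologyEx(m,cv2.MORPH_OPEN,np.ones((2,2)))
ys,xs=np.nonzero(m); P=C[ys,xs]
for _ in range(4):
    A=np.c_[P[:,:2]-P[:,:2].mean(0),np.ones(len(P))]; s=np.linalg.lstsq(A,P[:,2],rcond=None)[0]; r=P[:,2]-A@s; P=P[np.abs(r)<max(.004,1.5*np.median(abs(r)))]
print("n",len(P),"plate slope dz/dx,dz/dy",s[:2].round(4),"z at",P[:,:2].mean(0).round(3),s[2].round(4))
hull=cv2.convexHull(np.c_[xs,ys].astype(np.int32)); w=onplane(hull[:,0],k,s[2]); (c,(a,b),an)=cv2.minAreaRect((w[:,:2]*1000).astype(np.float32))
bx=cv2.boxPoints((c,(a,b),an)); e=max((bx[1]-bx[0],bx[2]-bx[1]),key=np.linalg.norm)
print("rect",np.round(c,1),round(a),round(b),"deg",np.degrees(np.arctan2(e[1],e[0])).round(1))
E
python3 pl.py pics/top2.png
```

```text
t 15.3667 q [-1.42  0.36  0.93  1.63 -0.29  1.38  0.72] p [0.461  0.3192 0.2116] jaw 66.61 F [ 0.4 -0.3 -2.5] g 0.15
tool cm [-1.49  0.73  4.23] turn 0.027
tool z [-0.0674 -0.0375 -0.997 ] tilt deg: z along tool x,y horiz [-3.51 -2.68]
n 913 plate slope dz/dx,dz/dy [-0.0793 -0.0837] z at [0.447 0.316] 0.1989
rect [452.6 319. ] 78 210 deg -24.6
```

View pics/top2.png

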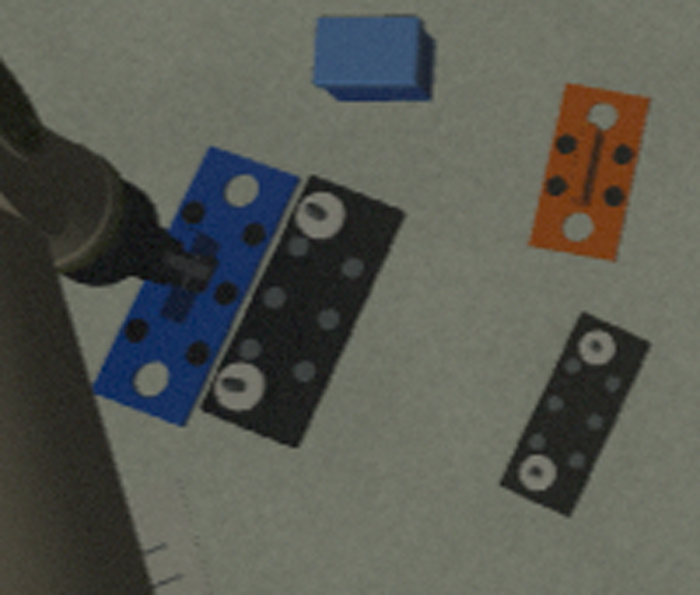

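```bash
python3 st.py .4675 .301 .16 65.4
```

```text
t 15.4167 q [-1.42  0.36  0.93  1.63 -0.29  1.38  0.72] p [0.4613 0.3193 0.212 ] jaw 66.59 F [-0.3  0.1 -1.9] g 0.146
tool cm [-1.12  1.54  5.22] turn 0.021
tool z [-0.067  -0.0372 -0.9971] tilt deg: z along tool x,y horiz [-3.49 -2.67]
```

Call:
servo_tool(
  deltas=[
    [[-0.3,0.4,1],0.01,0],
    [[-0.3,0.4,1],0.01,0],
    [[-0.3,0.4,1],0,0],
    [[-0.2,0.4,1],0,0],
    [[0,0,1],0,0],
    [[0,0,0.2],0,0],
    [[0,0,0],0,0],
  ],
)

```text
clock: 16.0
position: [0.4718, 0.2959, 0.1545]
ee_rot: [0.842, 0.538, -0.038, -0.001]
ft_force: [-0.1, -0.4, -1.1]
grip_width: 0.148
```

```bash
python3 st.py .4675 .301 .15 65.4; cat > holes.py <<'E'
from h import *
import sys
# holes of the held plate (top view) on tilted plane through TCP; compare with posts
im,d,k=look("top"); o=telemetry.get_obs(); R=Ro.from_quat(o["ee_rot"]).as_matrix(); p=o["position"]
cv2.imwrite(sys.argv[1],cv2.resize(im[190:310,60:200],None,fx=5,fy=5,interpolation=2))
hsv=cv2.cvtColor(im,cv2.COLOR_BGR2HSV); b=cv2.inRange(hsv,(105,110,40),(125,255,255)); b[:,220:]=0; b[:195]=0
cs=cv2.findContours(b,cv2.RETR_EXTERNAL,2)[0]; h=np.zeros_like(b); cv2.fillConvexPoly(h,cv2.convexHull(np.vstack([c for c in cs if cv2.contourArea(c)>80])),255)
g=cv2.cvtColor(im,cv2.COLOR_BGR2GRAY); n=R[:,2]; p0=p-n*.0147*1  # plate top ~15 mm below the TCP
p0=p+n*(.0187-.006)
m=cv2.morphologyEx(~b&cv2.erode(h,np.ones((3,3))),cv2.MORPH_OPEN,np.ones((3,3)))
c,Rc,t=k; cam=-Rc.T@t; H=[]
for q in cv2.findContours(m,cv2.RETR_EXTERNAL,1)[0]:
    if cv2.contourArea(q)<35: continue
    (u,v),(a,bb),_=cv2.fitEllipse(cv2.convexHull(q)); ray=onplane([[u,v]],k,0)[0]-cam; X=cam+ray*((p0-cam)@n)/(ray@n)
    print((round(u,1),round(v,1)),round(a,1),round(bb,1),X.round(4)); H.append(X)
E
python3 holes.py pics/top3.png
```

```text
t 16.0 q [-1.36  0.41  0.91  1.71 -0.33  1.27  0.77] p [0.4718 0.2959 0.1545] jaw 65.21 F [-0.1 -0.4 -1.1] g 0.148
tool cm [ 0.31 -0.59  0.45] turn -0.003
tool z [-0.0658 -0.0392 -0.9971] tilt deg: z along tool x,y horiz [-3.62 -2.47]
(99.0, 265.0) 8.3 10.3 [0.3943 0.3321 0.1456]
(108.5, 234.6) 13.5 19.8 [0.4804 0.3087 0.1408]
(124.1, 214.3) 8.1 9.4 [0.538  0.2654 0.1387]
```

View pics/top3.png

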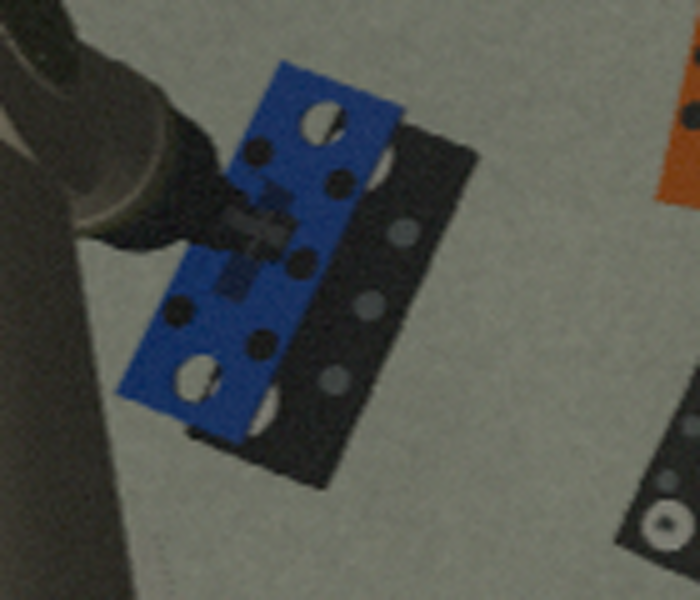

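Both holes sit about 7 mm too far in +x and 2.5 mm too far in −y from the posts, and the yaw matches. Next: correct the offset and descend until the pin tips enter.

```bash
python3 st.py .465 .2985 .118 65.2
```

```text
t 16.05 q [-1.36  0.41  0.91  1.71 -0.33  1.27  0.77] p [0.4717 0.296  0.1546] jaw 65.22 F [-0.3 -0.6 -3. ] g 0.15
tool cm [ 0.17 -0.55  3.68] turn 0.0
tool z [-0.0659 -0.0392 -0.9971] tilt deg: z along tool x,y horiz [-3.63 -2.48]
```

Call:
servo_tool(
  deltas=[
    [[0.15,-0.35,0],0,0],
    [[0.1,-0.25,0.3],0,0],
    [[0.05,-0.1,0.8],0,0],
    [[0.05,-0.1,0.8],0,0],
    [[0.05,-0.1,0.6],0,0],
    [[0,0,0],0,0],
  ],
)

```text
clock: 16.55
position: [0.4627, 0.3053, 0.1286]
ee_rot: [0.841, 0.539, -0.037, -0.002]
ft_force: [0.1, -0.5, -2.3]
grip_width: 0.143
```

```bash
python3 st.py .465 .2985 .11 65.2; python3 holes.py pics/top4.png;  python3 - <<'E'
from h import *
im,d,k=look("side"); u=proj([[.459,.301,.1]],k)[0].astype(int); print(u)
cv2.imwrite("pics/side4.png",cv2.resize(im[max(0,u[1]-50):u[1]+60,u[0]-70:u[0]+80],None,fx=5,fy=5,interpolation=2))
E
```

```text
t 16.55 q [-1.37  0.43  0.9   1.75 -0.35  1.22  0.77] p [0.4627 0.3053 0.1286] jaw 65.38 F [ 0.1 -0.5 -2.3] g 0.143
tool cm [-0.41  0.58  1.86] turn 0.003
tool z [-0.0644 -0.037  -0.9972] tilt deg: z along tool x,y horiz [-3.47 -2.47]
(99.4, 269.5) 8.5 10.1 [0.3843 0.3407 0.1201]
(108.6, 239.7) 13.3 20.2 [0.4703 0.3178 0.1154]
(124.0, 219.4) 7.9 9.2 [0.5286 0.2743 0.1132]
[172 136]
```

View pics/side4.png

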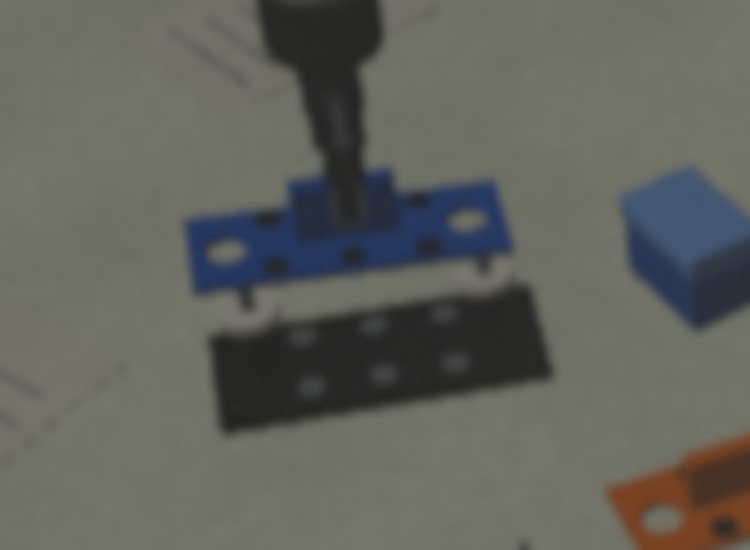

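Call:
servo_tool(
  deltas=[
    [[-0.2,0.3,0],0,0],
    [[-0.2,0.2,0],0,0],
    [[0.05,0.05,0.5],0,0],
    [[0.05,0.05,0.5],0,0],
    [[0.05,0.05,0.5],0,0],
    [[0,0,0],0,0],
  ],
)

```text
clock: 17.15
position: [0.4689, 0.2986, 0.1142]
ee_rot: [0.842, 0.538, -0.036, -0.002]
ft_force: [0.4, -0.0, -2.8]
grip_width: 0.144
```

```bash
python3 st.py .465 .2985 .09 65.2; python3 holes.py pics/top5.png
```

```text
t 17.15 q [-1.35  0.44  0.89  1.76 -0.37  1.19  0.79] p [0.4689 0.2986 0.1142] jaw 65.27 F [ 0.4 -0.  -2.8] g 0.144
tool cm [-0.03 -0.24  2.44] turn 0.001
tool z [-0.0618 -0.0352 -0.9975] tilt deg: z along tool x,y horiz [-3.32 -2.37]
(103.5, 267.7) 8.2 10.0 [0.3905 0.3346 0.1054]
(113.3, 238.4) 15.1 18.4 [0.4759 0.3092 0.101 ]
(128.0, 218.0) 7.3 10.0 [0.5353 0.2671 0.0988]
```

View pics/top5.png

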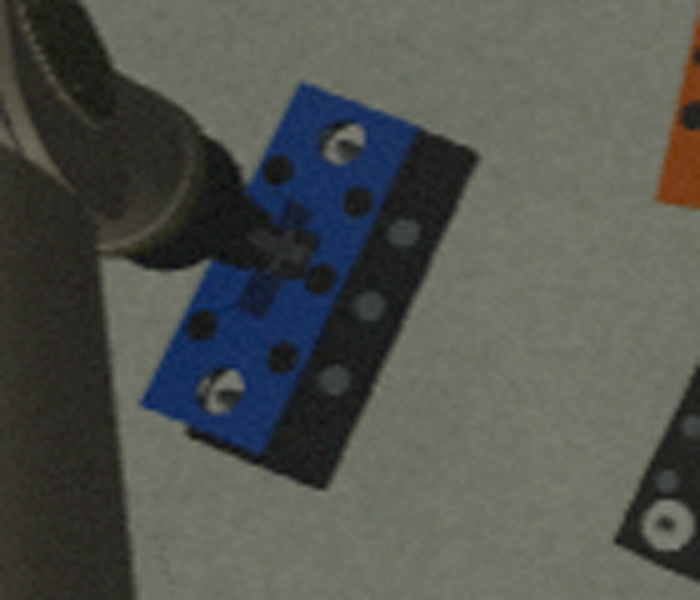

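Both pins show inside both holes at crop (345,142) and (222,392). Continuing down.

Call:
servo_tool(
  deltas=[
    [[-0.05,-0.1,0.4],0,0],
    [[-0.05,-0.1,0.4],0,0],
    [[0,0,0.4],0,0],
    [[0,0,0.3],0,0],
    [[0,0,0],0,0],
  ],
)

```text
clock: 17.62
position: [0.4653, 0.2982, 0.0981]
ee_rot: [0.842, 0.539, -0.035, -0.002]
ft_force: [-0.2, -0.8, -2.6]
grip_width: 0.15
```

```bash
python3 st.py .465 .2985 .089 65.2; python3 holes.py pics/top6.png
```

```text
t 17.6167 q [-1.35  0.46  0.88  1.78 -0.38  1.16  0.8 ] p [0.4653 0.2982 0.0981] jaw 65.29 F [-0.2 -0.8 -2.6] g 0.15
tool cm [ 0.07 -0.01  0.91] turn 0.002
tool z [-0.0617 -0.0352 -0.9975] tilt deg: z along tool x,y horiz [-3.31 -2.37]
(105.9, 269.3) 8.2 9.5 [0.3872 0.334  0.0892]
(116.1, 242.0) 13.9 25.6 [0.4671 0.3064 0.0852]
(129.8, 220.4) 7.8 9.2 [0.5312 0.2669 0.0827]
```

Call:
servo_tool(
  deltas=[
    [[0,0,0.25],0,0],
    [[0,0,0.25],0,0],
    [[0,0,0.2],0,0],
    [[0,0,0],0,0],
  ],
  force=40,
)

```text
clock: 18.0
position: [0.4652, 0.299, 0.0924]
ee_rot: [0.842, 0.539, -0.035, -0.003]
ft_force: [-2.1, -1.4, 3.6]
grip_width: 0.148
```

```bash
python3 st.py .465 .2985 .089 65.2
```

```text
t 18.0 q [-1.34  0.46  0.87  1.79 -0.39  1.14  0.8 ] p [0.4652 0.299  0.0924] jaw 65.32 F [-2.1 -1.4  3.6] g 0.148
tool cm [-0.03  0.02  0.34] turn 0.002
tool z [-0.0615 -0.0332 -0.9976] tilt deg: z along tool x,y horiz [-3.2 -2.4]
```

Call:
servo_tool(
  deltas=[
    [[0,0,0.2],0,0],
    [[0,0,0.2],0,0],
    [[0,0,0.1],0,0],
  ],
  force=25,
)

```text
clock: 18.25
position: [0.4651, 0.2995, 0.0912]
ee_rot: [0.842, 0.539, -0.035, -0.004]
ft_force: [-6.4, -2.8, 12.4]
grip_width: 0.146
```

```bash
python3 st.py .465 .2985 .089 65.2
```

```text
t 18.25 q [-1.34  0.47  0.87  1.79 -0.39  1.14  0.81] p [0.4651 0.2995 0.0912] jaw 65.31 F [-6.4 -2.8 12.4] g 0.146
tool cm [-0.08  0.04  0.22] turn 0.002
tool z [-0.063  -0.0305 -0.9975] tilt deg: z along tool x,y horiz [-3.1  -2.55]
```

```bash
cat > ends.py <<'E'
from h import *
# plate height near each post (mean over the views' blue pixels there)
for n in("top","side"):
    im,d,k=look(n); C=cloud(d,k); b=cv2.inRange(cv2.cvtColor(im,cv2.COLOR_BGR2HSV),(105,110,40),(125,255,255))>0
    e=np.array([.906,-.423]); f=np.array([.423,.906]); q=C[...,:2]-[.4593,.301]; s=q@e; t=q@f
    for nm,a in(("far+x",(s>.055)&(s<.1)),("near-x",(s<-.055)&(s>-.1))):
        for tt,m in(("-y",t<-.012),("+y",t>.012)):
            z=C[...,2][b&a&m&(abs(t)<.04)&(C[...,2]>.05)&(C[...,2]<.12)]; print(n,nm,tt,len(z),np.median(z).round(4) if len(z) else "")
E
python3 ends.py
```

```text
top far+x -y 121 0.0783
top far+x +y 117 0.0756
top near-x -y 134 0.0794
top near-x +y 133 0.0769
side far+x -y 57 0.0782
side far+x +y 31 0.0753
side near-x -y 70 0.0787
side near-x +y 36 0.0761
```

Lengthwise the plate now sits level on both collars. About 3° of cross tilt remains, roughly 1 mm, which will settle when I let go.

Call:
servo_tool(
  deltas=[
    [[0,0,0],0,2],
    [[0,0,0],0,3],
    [[0,0,0],0,5],
    [[0,0,0],0,6],
    [[0,0,0],0,6],
    [[0,0,0],0,6],
  ],
)

```text
clock: 18.85
position: [0.466, 0.3, 0.0919]
ee_rot: [0.842, 0.539, -0.033, -0.004]
ft_force: [-0.5, -0.1, -0.3]
grip_width: 0.702
```

```bash
python3 st.py .465 .2985 .2 65.2; python3 ends.py
```

```text
t 18.85 q [-1.34  0.47  0.87  1.79 -0.39  1.14  0.81] p [0.466  0.3    0.0919] jaw 65.29 F [-0.5 -0.1 -0.3] g 0.702
tool cm [ -0.73  -0.5  -10.78] turn 0.002
tool z [-0.0611 -0.0287 -0.9977] tilt deg: z along tool x,y horiz [-2.96 -2.49]
top far+x -y 122 0.0755
top far+x +y 119 0.0763
top near-x -y 138 0.0767
top near-x +y 134 0.0766
side far+x -y 54 0.0763
side far+x +y 35 0.0764
side near-x -y 69 0.0761
side near-x +y 42 0.0759
```

Flat at 0.076, which is the seated height. Retreating straight up.

Call:
servo_tool(
  deltas=[
    [[0,0,-1],0,6],
    [[0,0,-2],0,6],
    [[0,0,-3],0,6],
    [[0,0,-3],0,6],
    [[0,0,-3],0,6],
    [[0,0,-2],0,6],
    [[0,0,-0.5],0,6],
    [[0,0,0],0,6],
  ],
)

```text
clock: 19.62
position: [0.475, 0.3026, 0.2465]
ee_rot: [0.842, 0.538, -0.034, -0.004]
ft_force: [-0.6, 0.6, -0.4]
grip_width: 0.708
```

```bash
python3 st.py; python3 ends.py; python3 - <<'E'
from h import *
a=look("top")[0]; b,_,_=look("side")
cv2.imwrite("pics/fin.png",np.hstack([cv2.resize(a[140:320,60:310],(500,360)),cv2.resize(b[90:230,90:230],(290,360))[:, :290]]))
E
```

```text
t 19.6167 q [-1.4   0.33  0.95  1.59 -0.27  1.43  0.72] p [0.475  0.3026 0.2465] jaw 65.17 F [-0.6  0.6 -0.4] g 0.708
tool z [-0.0618 -0.031  -0.9976] tilt deg: z along tool x,y horiz [-3.1  -2.46]
top far+x -y 125 0.0762
top far+x +y 119 0.0767
top near-x -y 135 0.0765
top near-x +y 138 0.077
side far+x -y 55 0.0762
side far+x +y 32 0.0758
side near-x -y 74 0.0764
side near-x +y 39 0.0762
```

View pics/fin.png

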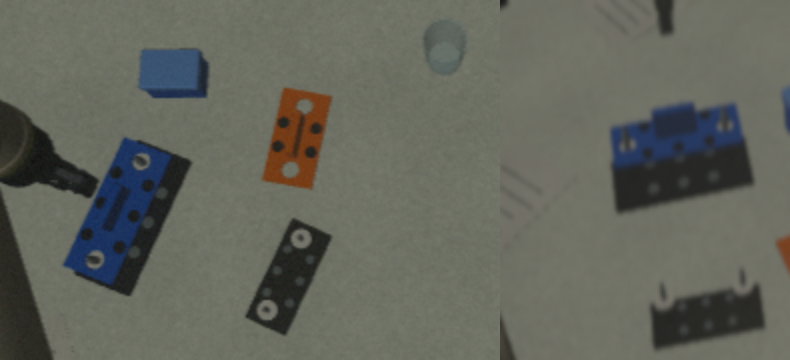

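The plate lies flat on the rack with pins showing through both holes, at (141,161) and (95,259) in the left part. The gripper is clear, and the orange plate and beaker haven't moved.

```bash
python3 -c "
from workcell import order
print(order.hand_in())"
```

```text
the job is handed in; nothing more can be done
None
```

The long blue plate (the leftmost of the three) is seated on the larger black rack, and I handed the job in at about 20 s. I picked it up by its handle, lined up both holes with the pins, and pressed it lightly until it touched both collars before letting go.

- **Seating:** after release, the plate's top measured 75.5–77 mm at both ends in both cameras, against an ideal 76 mm. Pins show through both holes.
- **Clearance:** the gripper is well clear of the plate, with wrist force near zero. The orange plate and beaker appear unmoved in the last picture.
- **What went wrong:** the tool picked up a tilt of 3–4° while carrying the plate, and several extra moves did not remove it. One of those moves took joint 4 to its lower limit (0.16 rad), so I backed off. I saw no sign that it passed the limit.
- **Final settling:** the press levelled the plate lengthwise, but it stayed tilted about 3° across its width. It settled about 1 mm at the collars on release.

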